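Queue a vial carrier on the inclined feed rail

ROBOT

A 6-joint arm with a two-finger parallel gripper is mounted at the origin on a cart in front of the work surface, level with it; the furniture and walls round the work are solid. World frame = base frame: x ahead of the robot, y to its left, z up, the work surface at z = 0. Lengths are in m, angles in rad, forces in N, time in s.
With the tool pointing down it reaches from about 0.35 to 0.975 m from the base axis. Payload 4.9 kg.
Tool frame: the origin (TCP) lies midway between the tips of the shut fingers; the grasp point (between the pads) lies 19 mm behind it; z points along the fingers, y is the line along which they close (so a half turn about z gives the same grasp; the last joint's range is limited). The gripper opens to 85 mm and grips with 20 to 120 N. Pads are 22 mm wide; open, the fingers measure 114 mm over their backs; the gripper's body (76 mm by 85 mm) begins 54 mm behind the grasp point. The pads swing forward as they close: fully open they stand 13 mm farther back than shut.
Start: joints at [1.115, 0.053, 1.613, -0, 1.476, -0.119], TCP at [0.207, 0.59, 0.231] pointing down, gripper open.
Joint ranges: [-3.01, 3.01], [-1.01, 2.22], [0.06, 2.58], [-1.02, 4.17], [0.09, 2.62], [-3.14, 3.14]. Speed limits (rad/s): [2.57, 2.57, 3.14, 3.14, 3.14, 3.14].

INTERFACE

Orientations are given as a rotation vector (axis times angle).
In Python, from station import ctrl, optics, job gives the robot as it stands.
- The arm moves only by the shell command python3 -m jog 'ROWS' [OPENING] [FORCE]. ROWS is JSON, a list of rows, each a list of 2 entries, a list of its own where there are three numbers: the shift along the tool's x, y, z in m, then the turn, a rotation vector about the tool's x, y, z in rad. A call has 1 to 5 rows; each row is the pose to reach, as a shift and turn from the pose commanded when the call began, along the tool's axes at that moment; what a row does not reach only later rows make up. A row lasts 1/10 s, in which the tool goes at most 50 mm and 8.59 degrees, less where a joint would pass 70% of its speed; a pose out of reach is approached as far as the arm can. A call with a gripper value outside its range is refused whole. OPENING is the opening, from 0 (shut) to 1 (fully open), set as the call begins (- or left out, the last holds). The fingers move at their own pace and stop on an object; FORCE is the grip in N (left out, the last holds). Time passes only in rows, so rows that repeat a pose let the fingers close. It gives the time, the measured TCP pose, the force, the opening and the grip force at its end, in the units of the state.
- ctrl.get_obs(): the state, without advancing time (a new reading comes with each control period).
- optics.get_image(name): name is "scene" or "top" or "wrist"; returns a dict with "image" (480x640x3 uint8, blue, green, red), "fx", "fy", "cx", "cy" (pixels), "rvec" (rotation vector, rad) and "tvec" (3), from world to camera coordinates, as OpenCV has them; the wrist camera has in their place "mount" (4x4, takes a point from camera to tool coordinates, whose origin is the TCP and whose axes are the flange's). Camera axes: x right, y down, z forward; pixel columns grow to the right and rows downward; lengths in m; the calibration is good to about 2 mm. A picture is of the moment at which its call begins: read the wrist's pose just before it. There is no depth.
- job.finish_job(): hands the job in; it is judged then, once.
The state is a dict: "t": time; "q": joint angles; "dq": joint speeds; "effort": joint torques, N m; "tool_pos": TCP position; "tool_rot": TCP orientation; "contact_force": force on the tool from outside, world axes, zero at the start; "wrist_torque": the same for the moment, N m; "opening": finger opening in m; "grip_force": force on a finger pad.
Only numpy, scipy, OpenCV 4.12 (cv2) and the standard library are available. Lean on these libraries where they do the work, as an engineer would, in place of code of your own. Each camera call takes 0.05 s, during which the arm holds its last target. There are 200 camera calls.

TASK

Swing the gate at the low end of the inclined rail down across the rail, so that nothing can run off. Then pick up the vial carrier, keeping it upright, hang it by both wheels on the upper half of the rail and let go, so that it rolls down by itself, without being pushed or held, and comes to rest against the gate.

Things in the scene. Friction and masses are not known exactly. Their poses are not given: they have to be found in the camera images.
- stand: Fixed stand of the rail: base plate 90 x 330 x 10 mm, two 30 mm square posts 75 mm behind the rail (+x), 130 mm either side of its middle, ending 12 mm below the rail's top. Origin on the worktop below the rail's middle; +x from the rail to the posts (away from the robot), +y in plan towards the rail's low end (robot's left). Yaw differs each time.
- rail: Steel bar on edge that the wheels run on: 8 mm wide, 440 long, 22 deep. Origin mid-length on its top edge, 172 mm over the worktop; x across, to the posts; y along it DOWNHILL (0.08 rad slope), z square to its top. Arms hold it from the +x side at y = -130 and 130 mm, 12 mm below the top and lower: the hanger's back must be on the -x (robot) side.
- rail_high (a point): Middle of the rail's top edge at its high end, against the black end cap (12 mm higher than the top edge) that closes that end; 208 mm uphill of the rail's middle.
- gate (a joint): Angle of the stop gate at the low end. 0 = shut: the arm (steel bar 10 x 8 mm, 94 mm long) lies across the rail, pointing to the robot. It grows to 1.9 rad as the arm swings up and back about an axis along the rail. At angle q the arm points along (-cos q, 0, sin q) of the rail frame. Stiff hinge: it stays where left; 0.6 N at the knob moves it.
- gate_pivot (a point): Point on the gate's hinge axis, 60 mm behind the rail's middle plane (+x), 200 mm down the rail (+y) and 12 mm over its top edge. The bearing round it reaches 7 mm higher than this point.
- gate_knob (a point): Centre of the black round knob (20 mm diameter, 18 mm high when shut) on the free end of the gate's arm, 90 mm from the pivot. The knob moves with the arm.
- carrier: Loose vial carrier, about 0.4 kg, 64 wide (x) x 144 long (y) x 168.5 mm high: tray with rack and vials (tops 43 mm up), C-shaped hanger with a plate back 29 mm from the middle on the -x side, two wheels over the middle, grip bar on top. Origin: centre of the tray's underside. The C is open to +x: the rail enters there, between vials and wheels (flanges 94 mm up).
- grip (a point): Middle of the carrier's black grip bar, 153.5 mm over the tray's underside: bar 10 mm thick (carrier's x), 52 mm long (y), from 135.5 (a flat plate below) to 168.5 mm up, in the carrier's middle plane over the wheels.
- axle_a (a point): Centre of the white V-grooved wheel on the carrier's +y side, 35 mm from the middle, 111 mm over the tray's underside. Tread 11 mm radius, 9 mm wide; flanges 17 mm radius, 21 mm over all. On the rail it stands 11 mm over the top edge. The rubber buffer that meets the gate is 30.5 mm farther along +y.
- axle_b (a point): The same for the wheel on the carrier's -y side, with a buffer 30.5 mm farther along -y.

How it is judged:
On the way, in this order (a step that is already met when the one before it is completed fails the run):
1. the gate is shut across the low end of the rail (value of joint gate below 0.1 rad), for 0.2 s.
2. the carrier stands by both wheels on the upper half of the rail (its middle above the rail's middle) and the robot has let go of it (x of axle_a in the frame of rail between -0.006 and 0.006 m and z of axle_a in the frame of rail between 0.007 and 0.015 m and x of axle_b in the frame of rail between -0.006 and 0.006 m and z of axle_b in the frame of rail between 0.007 and 0.015 m and y of each of axle_a, axle_b in the frame of rail below 0.035 m and contact force between each of the arm, the fingers and carrier below 0.05 N), for 0.05 s.
At the end, for the whole second after the job is handed in: Gate shut (under 0.1 rad); carrier at rest (under 20 mm/s) on the rail at the gate: axles within 6 mm of the rail's middle plane and 7 to 15 mm over its top, axle_a 156 to 172 mm down the rail (164.5 when it touches the gate), tilt under 0.16 rad (value of joint gate below 0.1 rad and x of axle_a in the frame of rail between -0.006 and 0.006 m and z of axle_a in the frame of rail between 0.007 and 0.015 m and x of axle_b in the frame of rail between -0.006 and 0.006 m and z of axle_b in the frame of rail between 0.007 and 0.015 m and y of axle_a in the frame of rail between 0.156 and 0.172 m and linear speed of carrier below 0.02 m/s and angle between carrier's own z axis and vertical below 0.16 rad).
It fails at once if the carrier is tipped by more than about 30 degrees (angle between carrier's own z axis and vertical above 0.5 rad).
It fails at once if the robot touches the carrier while it runs on the lower half of the rail (x of axle_a in the frame of rail between -0.006 and 0.006 m and z of axle_a in the frame of rail between 0.007 and 0.015 m and x of axle_b in the frame of rail between -0.006 and 0.006 m and z of axle_b in the frame of rail between 0.007 and 0.015 m and y of axle_a in the frame of rail above 0.045 m and contact force between any of the fingers, the arm and carrier above 0.5 N).
It also fails if it takes over 67 s, if anything falls off the work surface, if the arm or the gripper's body presses on something with over 40 N, if the wrist force passes 120 N, or if a joint passes its speed limit or range.

## Working session

There is one attempt and no reset: what is moved stays moved. The work goes in short steps, Python scripts to look and compute and a shell command to move; the robot and the scene stay as the last step left them, time stands still between calls to the robot, and variables do not carry over. Pictures are saved under pics/ and viewed, at most 14 in all, crops included, and the job is handed in when it is done.

```bash
mkdir -p pics; ls; python3 - <<'E'
from station import ctrl, optics, job
import cv2,pickle
o=ctrl.get_obs(); print(o)
d={}
for n in ["scene","top","wrist"]:
    d[n]=optics.get_image(n); cv2.imwrite(f"pics/{n}0.png",d[n]["image"])
    print(n,{k:v for k,v in d[n].items() if k!="image"})
d["obs"]=o
pickle.dump(d,open("d0.pkl","wb"))
E
```

```text
pics
{'t': 0.0, 'q': array([ 1.11500140e+00,  5.33398556e-02,  1.61431424e+00,  1.14481336e-05,
        1.47599953e+00, -1.19023590e-01]), 'dq': array([ 3.20283478e-04, -7.99160476e-04,  1.46652971e-03, -1.62837483e-03,
        1.53706858e-03,  9.52228677e-05]), 'effort': array([ 1.44610326e-04, -3.93690634e+01, -3.70167124e+01, -1.29260175e-04,
        7.43972138e-03, -1.11121028e-05]), 'tool_pos': array([0.20625666, 0.58931714, 0.23006147]), 'tool_rot': array([-0.52640457, -3.09657132,  0.00309892]), 'contact_force': array([-0.13322882, -0.37523827,  0.41656946]), 'wrist_torque': array([-0.03514359,  0.00209391, -0.00203934]), 'grip_force': 0.0, 'opening': 0.08539988343602672}
scene {'fx': 439.6778070048477, 'fy': 439.6778070048477, 'cx': 309.89578667176403, 'cy': 239.49037411010448, 'rvec': array([ 2.33221975, -0.6844281 ,  0.27570616]), 'tvec': array([-0.44304341,  0.3023409 ,  0.88335054])}
top {'fx': 570.0908139316698, 'fy': 570.0908139316698, 'cx': 320.33419615252586, 'cy': 240.55939571920456, 'rvec': array([ 2.13366248, -2.19121609,  0.11596653]), 'tvec': array([0.02558775, 0.53743138, 1.61513401])}
wrist {'fx': 332.6093523915149, 'fy': 332.6093523915149, 'cx': 318.92524797774513, 'cy': 239.43575734474894, 'mount': array([[ 1.46194682e-03, -9.49929432e-01, -3.12461097e-01,
         8.04558115e-02],
       [ 9.99998928e-01,  1.41335790e-03,  3.81983505e-04,
         6.88523472e-05],
       [ 7.87619860e-05, -3.12461320e-01,  9.49930480e-01,
        -1.42623555e-01],
       [ 0.00000000e+00,  0.00000000e+00,  0.00000000e+00,
         1.00000000e+00]])}
```

View pics/scene0.png

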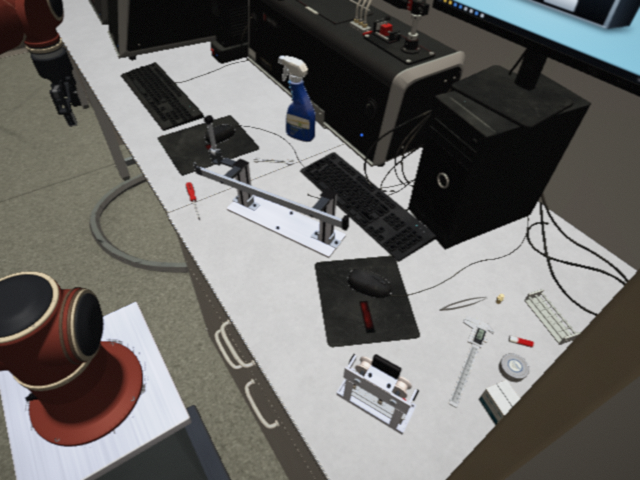

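View pics/top0.png

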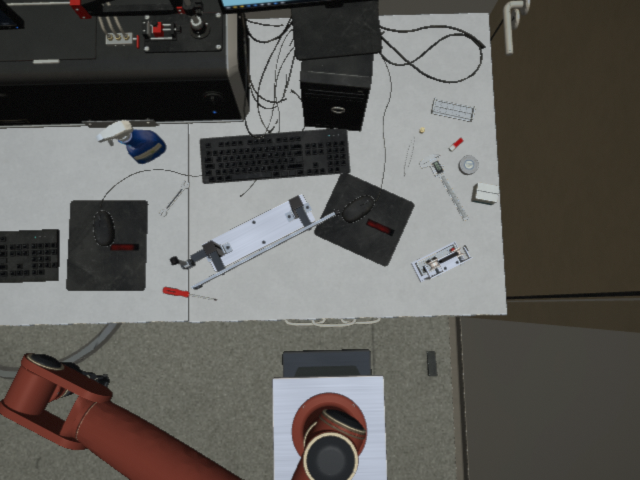

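The top view shows the rail from about (195,288), the low end, to (335,215), the end cap. The gate knob is near (178,262) and the carrier near (440,262). I'll enlarge these regions.

```bash
python3 - <<'E'
import pickle,cv2,numpy as np
d=pickle.load(open("d0.pkl","rb"))
t=d["top"]["image"]; s=d["scene"]["image"]
def c(im,x,y,w,h,k): return cv2.resize(im[y:y+h,x:x+w],(400,300),interpolation=cv2.INTER_CUBIC)
cv2.imwrite("pics/comp.png",np.vstack([np.hstack([c(t,160,180,200,150,2),c(t,400,230,80,60,5)]),np.hstack([c(s,180,110,200,150,2),c(s,320,340,120,90,2)])]))
E
```

```text
(no output)
```

View pics/comp.png

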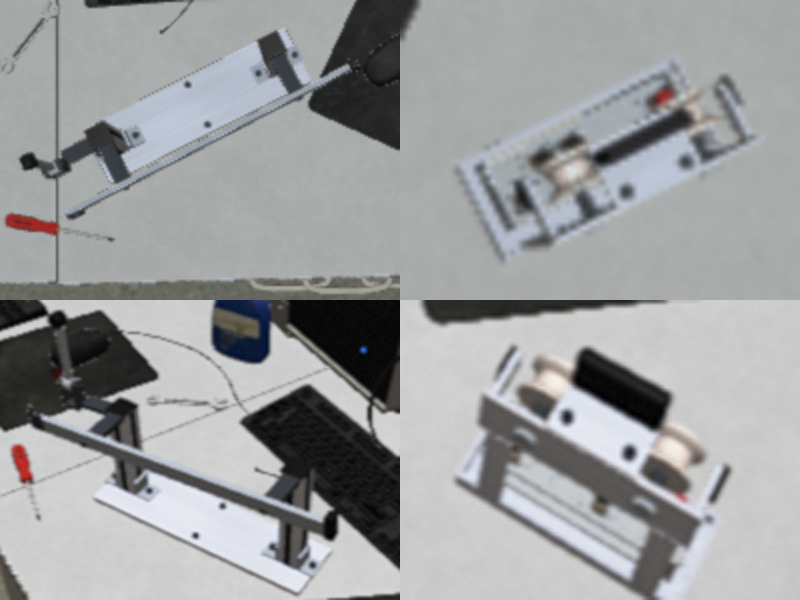

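The crops show the gate raised with its knob at about top (174,260) and scene (208,119). The rail's low end is at top (194,287) and the high cap at top (337,214), scene (345,221). The carrier's back faces the robot and its black grip bar runs from top (440,262) to (458,254).

```bash
cat > h.py <<'E'
import numpy as np, cv2
from scipy.spatial.transform import Rotation as R
def cam(im,obs=None):
    if "mount" in im:
        T=np.eye(4);T[:3,:3]=R.from_rotvec(obs["tool_rot"]).as_matrix();T[:3,3]=obs["tool_pos"]
        M=T@im["mount"]; return M[:3,:3],M[:3,3]
    Rm=R.from_rotvec(im["rvec"]).as_matrix(); return Rm.T,-Rm.T@im["tvec"]
def ray(im,uv,obs=None):
    A,c=cam(im,obs); d=A@np.array([(uv[0]-im["cx"])/im["fx"],(uv[1]-im["cy"])/im["fy"],1]); return c,d/np.linalg.norm(d)
def plane(im,uv,z,obs=None):
    c,d=ray(im,uv,obs); return c+d*(z-c[2])/d[2]
def tri(r1,r2):
    (a,u),(b,v)=r1,r2
    s=np.linalg.lstsq(np.c_[u,-v],b-a,rcond=None)[0]; p,q=a+s[0]*u,b+s[1]*v
    return (p+q)/2,np.linalg.norm(p-q)
def proj(im,P,obs=None):
    A,c=cam(im,obs); X=A.T@(np.asarray(P)-c); return X[:2]/X[2]*im["fx"]+[im["cx"],im["cy"]]
def railframe(O,yaw): # yaw of stand; x axis=(cos,sin)
    return (R.from_euler("z",yaw)*R.from_euler("x",-0.08)).as_matrix(),np.array(O)
E
python3 - <<'E'
import pickle
from h import *
d=pickle.load(open("d0.pkl","rb")); t,s=d["top"],d["scene"]
print("cams",cam(t)[1],cam(s)[1])
for n,a,b in [("knob",(174,260),(208.5,119)),("cap",(337,214),(345,221)),("low",(194.5,287),(198,167))]:
    print(n,tri(ray(t,a),ray(s,b)))
# blobs: grip bar black
def blob(im,x,y,w,h,th):
    g=im["image"][y:y+h,x:x+w].max(2); n,l,st,c=cv2.connectedComponentsWithStats((g<th).astype(np.uint8))
    for i in range(1,n):
        if st[i,4]>15:
            pts=np.argwhere(l==i)[:,::-1]+[x,y]; print(st[i,4],c[i]+[x,y],cv2.minAreaRect(pts.astype(np.float32)))
print("grip top");blob(t,405,235,75,50,60)
print("grip sc");blob(s,325,345,110,90,60)
print("knob top");blob(t,160,240,40,35,50)
print("knob sc");blob(s,198,108,22,22,50)
for p in [(440,262),(458,254)]: print(plane(t,p,.168))
E
```

```text
cams [0.35590183 0.00762109 1.66475851] [ 0.16635993 -0.54100487  0.86466396]
knob (array([0.4731813 , 0.374591  , 0.25794544]), np.float64(0.0014040113496567696))
cap (array([ 0.58989375, -0.03530984,  0.19237422]), np.float64(0.0033710325832092903))
low (array([0.41110078, 0.34630551, 0.15492981]), np.float64(0.003455539821473332))
grip top
53 [448.30188679 257.        ] ((447.8000793457031, 257.1000061035156), (2.683281898498535, 20.124608993530273), 63.43495178222656)
grip sc
319 [385.84326019 366.32915361] ((385.617919921875, 366.2877197265625), (30.304119110107422, 10.781272888183594), 29.05460548400879)
knob top
41 [174.29268293 260.34146341] ((174.20001220703125, 260.4000244140625), (6.260990142822266, 6.260990142822266), 63.43495178222656)
knob sc
29 [199.44827586 114.37931034] ((200.0, 114.0), (8.0, 4.0), 90.0)
167 [209.70658683 123.52095808] ((208.5, 122.5), (13.0, 21.0), 90.0)
[ 0.4574137 -0.3018924  0.168    ]
[ 0.47722345 -0.35023578  0.168     ]
```

```bash
cat >> h.py <<'E'
def togo(obs,P,yaw,pitch=0):
    """shift & turn in tool axes to TCP P, tool y at yaw (world), tool z down, then tilted by pitch about tool y"""
    A=R.from_rotvec(obs["tool_rot"]); y=np.array([np.cos(yaw),np.sin(yaw),0]); z=np.array([0,0,-1.]); x=np.cross(y,z)
    B=R.from_matrix(np.c_[x,y,z])*R.from_rotvec([0,pitch,0])
    return np.round(A.inv().apply(np.asarray(P)-obs["tool_pos"]),4),np.round((A.inv()*B).as_rotvec(),4)
E
python3 -m jog '[[[0,0,-0.034],[0,0,0.145]],[[0,0,-0.068],[0,0,0.29]],[[0,0,-0.102],[0,0,0.435]],[[0,0,-0.136],[0,0,0.58]],[[0,0,-0.17],[0,0,0.725]]]' 0 60
python3 - <<'E'
from h import *
from station import ctrl
print(togo(ctrl.get_obs(),[.47,.12,.42],.44))
E
```

```text
t: 0.65
tool_pos: [0.2064, 0.5896, 0.4022]
tool_rot: [1.599, 2.704, -0.001]
contact_force: [0.5, 1.6, -1.0]
opening: 0.0124
grip_force: 0.0
(array([-0.5385,  0.0045, -0.0176]), array([-0.0006,  0.0004,  0.0631]))
```

```bash

python3 -m jog '[[[-0.05,0,0],[0,0,0.02]],[[-0.1,0,0],[0,0,0.04]],[[-0.15,0,0],[0,0,0.063]],[[-0.2,0,-0.01],[0,0,0.063]],[[-0.25,0,-0.018],[0,0,0.063]]]'
python3 -m jog '[[[-0.05,0,0],[0,0,0]],[[-0.1,0,0],[0,0,0]],[[-0.15,0,0],[0,0,0]],[[-0.2,0,0],[0,0,0]],[[-0.2,0,0],[0,0,0]]]'
python3 - <<'E'
from h import *
from station import ctrl,optics
import pickle
o=ctrl.get_obs(); w=optics.get_image("wrist"); pickle.dump((o,w),open("d1.pkl","wb"))
cv2.imwrite("pics/w1.png",w["image"]); print(o["tool_pos"],o["tool_rot"],o["dq"])
E
```

```text
t: 1.15
tool_pos: [0.3279, 0.3711, 0.4188]
tool_rot: [-1.674, -2.658, 0.001]
contact_force: [0.5, 0.7, 0.3]
opening: -0.0005
grip_force: 0.0
t: 1.65
tool_pos: [0.4157, 0.1879, 0.4184]
tool_rot: [1.687, 2.649, -0.003]
contact_force: [-0.9, 0.8, -0.4]
opening: 0.0002
grip_force: 0.0
[0.41566446 0.1878634  0.41840254] [ 1.68691232e+00  2.64928854e+00 -2.62799103e-03] [ 0.09886659  0.00321356 -0.00327075  0.05865698  0.00868927  0.06456719]
```

View pics/w1.png

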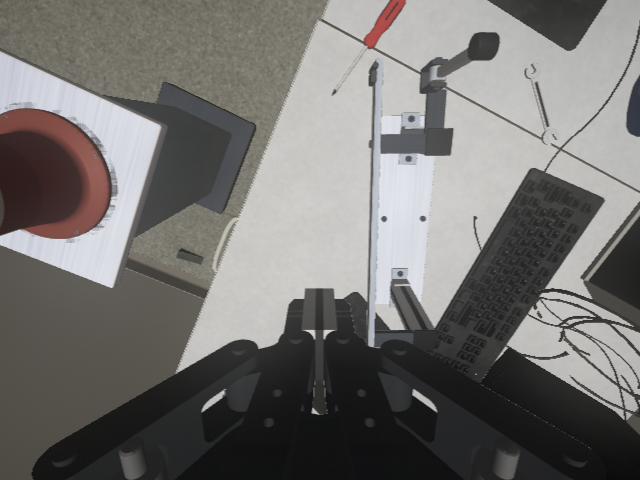

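The wrist view shows the rail nearly vertical at column 372–380. Its low end is near (376,62), the bearing near (435,72) and the knob near (485,45). I'll read edge profiles across the rail.

```bash

python3 - <<'E'
from h import *
import pickle
o,w=pickle.load(open("d1.pkl","rb")); g=cv2.cvtColor(w["image"],cv2.COLOR_BGR2GRAY)
for v in [70,90,110,170,200,240,280,300,330]: print(v,g[v,362:392])
print("col ends",g[50:75,374],g[50:75,379])
E
```

```text
70 [199 199 198 198 199 200 179 118  66  69  73  79  85  87 145 179 184 185
 186 186 187 195 200 200 199 198 197 195 195 195]
90 [200 200 200 200 200 199 198 198 200 201 159 101  85 149 183 184 186 188
 189 195 200 200 201 201 200 201 202 202 201 198]
110 [202 203 202 203 203 203 203 202 202 185 133  91 115 162 183 186 188 190
 190 171 183 201 201 201 200 201 200 199 200 199]
170 [202 201 202 203 204 204 204 205 163 106  94 154 188 191 193 196 194 205
 222 226 226 223 222 224 226 226 224 223 223 222]
200 [205 206 206 206 206 205 205 163 107  93 165 196 192 194 195 193 207 223
 226 226 224 224 225 225 226 225 226 226 226 228]
240 [203 203 205 205 206 206 164 107  93 156 191 194 193 190 185 207 222 223
 221 221 222 221 222 222 222 222 224 224 224 223]
280 [201 201 201 203 204 160 101  91 156 189 190 188 186 194 211 219 220 221
 221 221 220 220 221 221 220 221 221 219 216 171]
300 [ 65  67  66 155 179 129  85 151 186 188 187 186 182 205 221 222 223 223
 223 222 221 221 220 221 222 222 221 194 190 169]
330 [ 54  54  54  55  68  77 137 175 181 182 184 182 134  76  76  77  77  76
  77  77  77  77  76  77  76  76  77  77  77  76]
col ends [179 197 197 195 195 195 194 195 196 196 194 152  99  89  89  90  87  74
  68  68  85  92  92  91  92] [ 99  93 120 202 199 197 197 195 184 185 185 184 184 183 168 169 184 185
 184 185 185 185 185 186 186]
```

```bash

python3 - <<'E'
from h import *
import pickle
o,w=pickle.load(open("d1.pkl","rb"))
uv=np.array([(379.3,70),(378,90),(378,110),(376,170),(375,200),(374.1,240),(373,280),(372,300),(371,330)],float)
M=np.array([.498,.157]); d=np.array([-.425,.905])
def pt(p):
    y=0
    for _ in range(10):
        P=plane(w,p,.172-.08*y,o); y=(P[:2]-M)@d
    return P
for _ in range(4):
    P=np.array([pt(p) for p in uv]); c=P[:,:2].mean(0); u,s,v=np.linalg.svd(P[:,:2]-c); d=v[0]*np.sign(v[0]@d)
    L=pt((379.8,58)); M=c+d*((L[:2]-c)@d-.22*np.cos(.08)); M=M
yaw=np.arctan2(-d[0],d[1]); print("yaw",yaw,"M",M,"res",np.round((P[:,:2]-c)@[d[1],-d[0]],4)); print(L)
A,O=railframe([*M,.172],yaw)
dd=pickle.load(open("d0.pkl","rb"));T,S=dd["top"],dd["scene"]
for n,p in [("high",(0,-.22,0)),("low",(0,.22,0)),("knob1.7",(.06-.09*np.cos(1.7),.2,.012+.09*np.sin(1.7))),("pivot",(.06,.2,.012))]:
    X=A@p+O; print(n,X.round(4),"wrist",proj(w,X,o).round(1),"top",proj(T,X).round(1),"sc",proj(S,X).round(1))
E
```

```text
yaw 0.44818534756741585 M [0.50457335 0.15808471] res [ 0.0003 -0.0005  0.0002 -0.     -0.0001  0.0002  0.0004 -0.0001 -0.0002]
[0.40991708 0.35590094 0.15445629]
high [ 0.5996 -0.0396  0.1896] wrist [369. 403.] top [338.8 209.9] sc [349.  221.5]
low [0.4095 0.3557 0.1544] wrist [379.4  58. ] top [191.2 287.1] sc [195.3 165.5]
knob1.7 [0.4792 0.3761 0.2569] wrist [489.2  47.6] top [173.4 257.9] sc [210.9 118.3]
pivot [0.4718 0.3646 0.168 ] wrist [436.9  74.7] top [186.6 263.3] sc [215.5 151.3]
```

```bash
cat > rail.py <<'E'
from h import *
A,O=railframe([.5046,.1581,.172],.448)
YAW=.448
def W(xp,yp,z):
    """horizontal rail-plan coordinates, world z"""
    c,s=np.cos(YAW),np.sin(YAW); return np.array([O[0]+xp*c-yp*s,O[1]+xp*s+yp*c,z])
E
python3 - <<'E'
from rail import *
from station import ctrl
o=ctrl.get_obs(); print(o["tool_pos"],togo(o,W(.1,.202,.218),YAW))
E
```

```text
[0.41470308 0.19013218 0.41853501] (array([0.1355, 0.1662, 0.2004]), array([-0.0008, -0.0002, -0.0081]))
```

```bash

python3 -m jog '[[[0.03,0.038,0],[0,0,-0.008]],[[0.065,0.075,0],[0,0,-0.008]],[[0.1,0.112,0],[0,0,-0.008]],[[0.135,0.15,0],[0,0,-0.008]],[[0.135,0.166,0],[0,0,-0.008]]]'
python3 -m jog '[[[0,0,0.05],[0,0,0]],[[0,0,0.1],[0,0,0]],[[0,0,0.15],[0,0,0]],[[0,0,0.2],[0,0,0]],[[0,0,0.2],[0,0,0]]]'
python3 - <<'E'
from rail import *
from station import ctrl
o=ctrl.get_obs(); print(o["tool_pos"],togo(o,W(.1,.202,.218),YAW))
E
```

```text
t: 2.2
tool_pos: [0.504, 0.3916, 0.417]
tool_rot: [-1.654, -2.668, 0.002]
contact_force: [-0.8, -0.8, 0.0]
opening: 0.0002
grip_force: 0.0
t: 2.7
tool_pos: [0.5067, 0.3893, 0.2231]
tool_rot: [1.659, 2.663, 0.013]
contact_force: [1.5, 0.8, 6.7]
opening: -0.0003
grip_force: 3.8
[0.50673513 0.38925707 0.22309524] (array([-0.0054, -0.0021,  0.0051]), array([ 0.0093, -0.0013,  0.0083]))
```

```bash

python3 - <<'E'
from rail import *
from station import ctrl,optics
w=optics.get_image("wrist")["image"];s=optics.get_image("scene")["image"]
o=ctrl.get_obs(); print(o["tool_pos"],o["contact_force"],o["grip_force"])
cv2.imwrite("pics/w2.png",np.hstack([cv2.resize(w,(400,300)),cv2.resize(s[100:205,170:310],(400,300),interpolation=3)]))
E
```

```text
[0.50611155 0.38898862 0.22299012] [0.67769972 0.16497006 8.92524995] 4.479542076587677
```

View pics/w2.png

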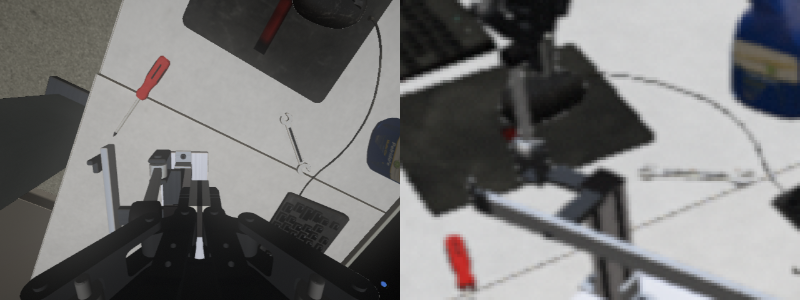

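The scene crop shows the gripper sitting on the knob, because the gate leans back further than I assumed. I'll go up, back off 50 mm behind it, and come down less deep.

```bash

python3 -m jog '[[[0,0,-0.045],[0,0,0]],[[0,0,-0.09],[0,0,0]],[[0,0.03,-0.09],[0,0,0]],[[0,0.06,-0.075],[0,0,0]],[[0,0.06,-0.04],[0,0,0]]]'
python3 -m jog '[[[0,0,0.03],[0,0,0]],[[0,0,0.03],[0,0,0]]]'
python3 - <<'E'
from rail import *
from station import ctrl
o=ctrl.get_obs(); print(o["tool_pos"],o["contact_force"],togo(o,W(.15,.202,.24),YAW))
E
```

```text
t: 3.3
tool_pos: [0.5619, 0.416, 0.2627]
tool_rot: [1.66, 2.663, 0.013]
contact_force: [0.3, -0.5, -0.5]
opening: 0.0001
grip_force: 0.0
t: 3.5
tool_pos: [0.5555, 0.4124, 0.2218]
tool_rot: [-1.658, -2.661, 0.016]
contact_force: [-0.2, -0.2, -0.6]
opening: 0.0003
grip_force: 0.0
[0.55547825 0.41244262 0.22179984] [-0.22214516 -0.15735913 -0.58126728] (array([-0.0052, -0.0063, -0.0181]), array([-0.0117,  0.0005,  0.0082]))
```

```bash

python3 -m jog '[[[-0.005,0,-0.02],[0,0,0.008]],[[-0.005,-0.03,-0.02],[0,0,0.008]],[[-0.005,-0.055,-0.02],[0,0,0.008]],[[-0.005,-0.08,-0.02],[0,0,0.008]],[[-0.005,-0.1,-0.02],[0,0,0.008]]]'
python3 -m jog '[[[0,-0.015,0],[0,0,0]],[[0,-0.03,0.005],[0,0,0]],[[0,-0.045,0.01],[0,0,0]],[[0,-0.06,0.015],[0,0,0]],[[0,-0.06,0.015],[0,0,0]]]'
python3 - <<'E'
from rail import *
from station import ctrl,optics
w=optics.get_image("wrist")["image"];s=optics.get_image("scene")["image"]
o=ctrl.get_obs(); print(o["tool_pos"],o["contact_force"],togo(o,W(-.03,.202,.3),YAW))
cv2.imwrite("pics/w3.png",np.hstack([cv2.resize(w,(400,300)),cv2.resize(s[100:205,170:310],(400,300),interpolation=3)]))
E
```

```text
t: 4.0
tool_pos: [0.4705, 0.3649, 0.2516]
tool_rot: [1.672, 2.658, 0.005]
contact_force: [0.4, 1.1, -0.6]
opening: 0.0001
grip_force: 0.3
t: 4.5
tool_pos: [0.4161, 0.3387, 0.2355]
tool_rot: [1.673, 2.659, 0.002]
contact_force: [0.4, -0.4, 0.2]
opening: 0.0001
grip_force: 0.0
[0.41762216 0.33893681 0.23572421] [-0.42865105  0.21524336 -0.15358817] (array([ 0.0013, -0.0298, -0.0644]), array([ 0.0026, -0.0003, -0.0009]))
```

View pics/w3.png

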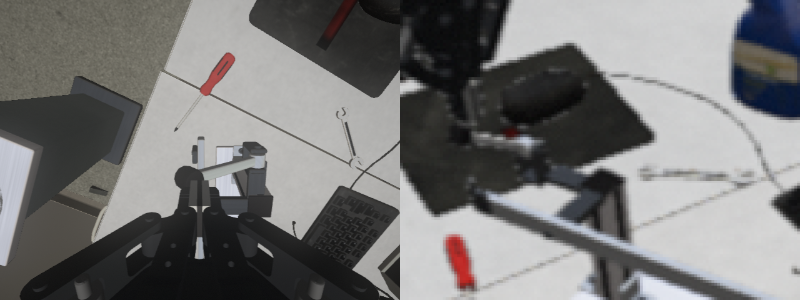

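The gate arm now points towards the robot and is partly lowered; the knob is just left of the fingertips at wrist (187,178). Next I press it down from above.

```bash

python3 -m jog '[[[0,0,-0.04],[0,0,0]],[[0,-0.015,-0.04],[0,0,0]],[[0,-0.03,-0.035],[0,0,0]],[[0,-0.03,-0.01],[0,0,0]],[[0,-0.03,0.015],[0,0,0]]]'
python3 -m jog '[[[0,0,0.01],[0,0,0]],[[0,0,0.02],[0,0,0]],[[0,0,0.03],[0,0,0]],[[0,0,0.038],[0,0,0]],[[0,0,0.038],[0,0,0]]]'
python3 - <<'E'
from rail import *
from station import ctrl,optics
o=ctrl.get_obs(); print(o["tool_pos"],o["contact_force"],togo(o,W(-.03,.202,.176),YAW))
E
```

```text
t: 5.1
tool_pos: [0.3912, 0.3259, 0.2209]
tool_rot: [1.674, 2.657, 0.004]
contact_force: [-19.9, -11.2, 19.2]
opening: -0.0001
grip_force: 16.6
t: 5.6
tool_pos: [0.3746, 0.3141, 0.1727]
tool_rot: [-1.661, -2.64, 0.085]
contact_force: [-47.0, -38.5, 10.9]
opening: -0.0002
grip_force: 30.0
[0.37459225 0.3140749  0.17271134] [-46.99735264 -38.50226427  10.8501611 ] (array([ 0.0051,  0.0194, -0.0045]), array([-0.0572,  0.0112, -0.0004]))
```

The force is sideways, so the fingers have come down on the robot side of the knob. I'll back up and look.

```bash

python3 -m jog '[[[0,0,-0.03],[0,0,0]],[[0,0,-0.07],[0,0,0]],[[0,0,-0.12],[0,0,0]],[[0,0,-0.12],[0,0,0]]]'
python3 - <<'E'
from rail import *
from station import ctrl,optics
import pickle
o=ctrl.get_obs();w=optics.get_image("wrist");s=optics.get_image("scene")["image"]
pickle.dump((o,w),open("d2.pkl","wb"))
print(o["tool_pos"],o["contact_force"],togo(o,W(-.03,.202,.3),YAW))
cv2.imwrite("pics/w4.png",np.hstack([w["image"][0:300,150:550],cv2.resize(s[100:205,170:310],(400,300),interpolation=3)]))
for q in np.arange(0,2,.2): print(q,proj(w,A@[.06-.09*np.cos(q),.2,.012+.09*np.sin(q)]+O,o).round(0))
E
```

```text
t: 6.0
tool_pos: [0.3938, 0.3274, 0.3112]
tool_rot: [1.671, 2.652, 0.022]
contact_force: [0.3, -0.2, 0.8]
opening: 0.0001
grip_force: 0.0
[0.39378093 0.32739636 0.3112276 ] [ 0.32769752 -0.15480516  0.83487254] (array([ 0.0014, -0.0036,  0.0112]), array([ 0.0158, -0.0017, -0.0017]))
0.0 [313. 226.]
0.2 [315. 230.]
0.4 [321. 234.]
0.6000000000000001 [333. 239.]
0.8 [351. 243.]
1.0 [374. 247.]
1.2000000000000002 [401. 250.]
1.4000000000000001 [430. 252.]
1.6 [458. 252.]
1.8 [484. 251.]
```

View pics/w4.png

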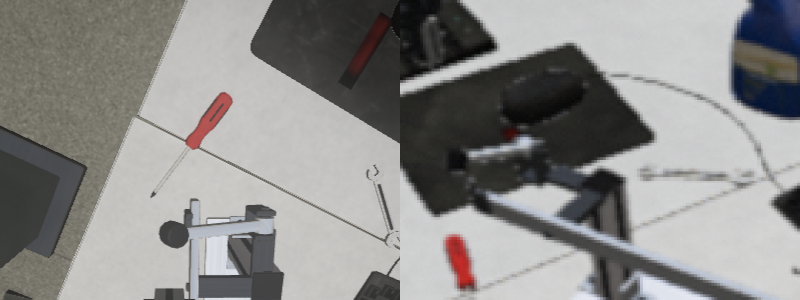

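The knob is at about wrist (323,235), which puts the gate at q≈0.42, down close to the rail. I'll press at x'≈-0.018 this time.

```bash

python3 -m jog '[[[0.001,0.008,0.02],[0,0,0]],[[0.001,0.008,0.06],[0,0,0]],[[0.001,0.008,0.09],[0,0,0]],[[0.001,0.008,0.1],[0,0,0]],[[0.001,0.008,0.11],[0,0,0]]]'
python3 -m jog '[[[0,0,0.008],[0,0,0]],[[0,0,0.016],[0,0,0]],[[0,0,0.022],[0,0,0]],[[0,0,0.025],[0,0,0]],[[0,0,0.025],[0,0,0]]]'
python3 - <<'E'
from rail import *
from station import ctrl,optics
o=ctrl.get_obs(); print(o["tool_pos"],o["contact_force"],togo(o,W(-.02,.202,.176),YAW))
E
```

```text
t: 6.6
tool_pos: [0.3968, 0.3292, 0.1895]
tool_rot: [-1.675, -2.657, 0.003]
contact_force: [-0.6, 0.3, 0.7]
opening: 0.0001
grip_force: 0.2
t: 7.1
tool_pos: [0.3984, 0.3302, 0.1759]
tool_rot: [1.674, 2.657, 0.003]
contact_force: [-17.1, -11.6, 36.4]
opening: 0.0002
grip_force: 18.0
[0.39837773 0.33018092 0.17594099] [-17.11417519 -11.61296114  36.41016576] (array([ 0.0009,  0.0012, -0.0001]), array([ 0.0026,  0.0004, -0.0015]))
```

```bash

python3 -m jog '[[[0,0,-0.05],[0,0,0]],[[0,0,-0.1],[0,0,0]],[[0,0,-0.15],[0,0,0]],[[0,0,-0.19],[0,0,0]],[[0,0,-0.19],[0,0,0]]]'
python3 - <<'E'
from rail import *
from station import ctrl,optics
import pickle
o=ctrl.get_obs();w=optics.get_image("wrist");cv2.imwrite("pics/w5.png",w["image"]);pickle.dump((o,w),open("d3.pkl","wb"))
for q in (0,.1,.2): print(q,proj(w,A@[.06-.09*np.cos(q),.2,.012+.09*np.sin(q)]+O,o).round(0))
g=w["image"].max(2); u,v=proj(w,A@[-.03,.2,.018]+O,o).astype(int)
x0,y0=u-35,v-35; n,l,st,c=cv2.connectedComponentsWithStats((g[y0:v+35,x0:u+35]<75).astype(np.uint8))
for i in range(1,n):
    if st[i,4]>60: print(st[i],c[i]+[x0,y0])
print(togo(o,[.489,-.371,.36],.42))
E
python3 -m jog '[[[-0.045,-0.015,0],[0,0,0]],[[-0.09,-0.03,0],[0,0,0]],[[-0.135,-0.045,0],[0,0,0]],[[-0.18,-0.06,0],[0,0,0]],[[-0.225,-0.075,0],[0,0,0]]]'
```

```text
t: 7.6
tool_pos: [0.3995, 0.3309, 0.3656]
tool_rot: [1.671, 2.652, 0.022]
contact_force: [0.0, -0.3, 0.9]
opening: -0.0001
grip_force: 0.0
0 [306. 212.]
0.1 [307. 213.]
0.2 [308. 215.]
(array([-0.6718, -0.2221,  0.001 ]), array([ 0.0157, -0.0019,  0.0261]))
t: 8.15
tool_pos: [0.4262, 0.0924, 0.3546]
tool_rot: [-1.674, -2.658, 0.001]
contact_force: [-0.0, 0.2, -0.4]
opening: 0.0001
grip_force: 0.0
```

```bash

python3 -m jog '[[[-0.045,-0.015,0],[0,0,0]],[[-0.09,-0.03,0],[0,0,0]],[[-0.135,-0.045,0],[0,0,0]],[[-0.18,-0.06,0],[0,0,0.01]],[[-0.225,-0.075,0],[0,0,0.026]]]' 1 60
python3 -m jog '[[[-0.045,-0.015,0],[0,0,0]],[[-0.09,-0.03,0],[0,0,0]],[[-0.135,-0.045,0],[0,0,0]],[[-0.18,-0.06,0],[0,0,0]],[[-0.22,-0.07,0],[0,0,0]]]'
python3 -m jog '[[[0,0,0],[0,0,0]],[[0,0,0],[0,0,0]]]'
python3 - <<'E'
from rail import *
from station import ctrl,optics
import pickle
o=ctrl.get_obs();w=optics.get_image("wrist");s=optics.get_image("scene")["image"];pickle.dump((o,w),open("d4.pkl","wb"))
print(o["tool_pos"],o["tool_rot"],np.abs(o["dq"]).max(),np.abs(o["contact_force"]))
b=pickle.load(open("d3.pkl","rb"))[1]["image"][140:290,230:430]
cv2.imwrite("pics/w6.png",np.hstack([w["image"][0:300,150:550],np.vstack([cv2.resize(s[100:205,170:310],(400,300)),cv2.resize(b,(400,300))])[::1] [:300] if 0 else cv2.resize(b,(400,300))]))
E
```

```text
t: 8.65
tool_pos: [0.4556, -0.1432, 0.3547]
tool_rot: [-1.71, -2.634, -0.0]
contact_force: [0.9, 0.4, -0.4]
opening: 0.0721
grip_force: 0.0
t: 9.15
tool_pos: [0.4812, -0.3729, 0.3541]
tool_rot: [-1.71, -2.633, -0.0]
contact_force: [0.8, 1.0, 0.2]
opening: 0.0855
grip_force: 0.0
t: 9.35
tool_pos: [0.4814, -0.3709, 0.3539]
tool_rot: [-1.709, -2.632, -0.002]
contact_force: [-0.0, 0.3, 0.1]
opening: 0.0853
grip_force: 0.0
[ 0.481379   -0.37094473  0.35390264] [-1.70939912e+00 -2.63186158e+00 -1.73193746e-03] 0.04219400993013964 [0.00639554 0.27239907 0.11050737]
```

View pics/w6.png

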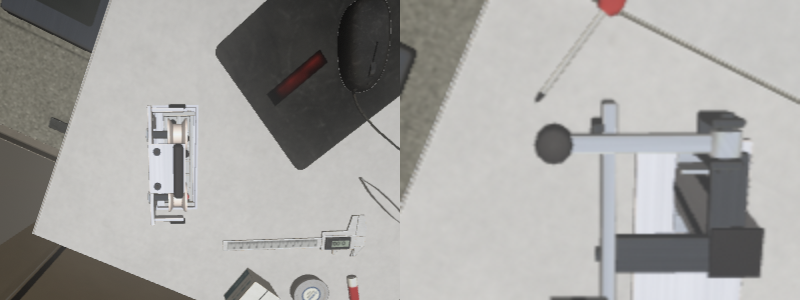

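The right crop shows the gate shut, with the knob at wrist (306,212), exactly the q=0 prediction. The left crop shows the carrier with its black grip bar at about wrist (329,170) and its back towards the robot.

```bash

python3 - <<'E'
from rail import *
import pickle
o,w=pickle.load(open("d4.pkl","rb")); d0=pickle.load(open("d0.pkl","rb"))
g=w["image"].max(2)
for x0,y0,x1,y1,th in [(315,135,345,215,60)]:
    n,l,st,c=cv2.connectedComponentsWithStats((g[y0:y1,x0:x1]<th).astype(np.uint8))
    for i in range(1,n):
        if st[i,4]>80:
            r=cv2.minAreaRect((np.argwhere(l==i)[:,::-1]+[x0,y0]).astype(np.float32)); print(st[i,4],c[i]+[x0,y0],r)
            bx=cv2.boxPoints(r)
            for p in bx: print(p.round(1),plane(w,p,.1685,o).round(4))
for v in (155,165,175,185): print(v,g[v,318:342])
print(plane(d0["top"],(448.1,257),.168),tri(ray(d0["top"],(448,257)),ray(d0["scene"],(386,366))))
E
```

```text
155 [225 225 225 225 204 132  72  76  82  84  83  83  82  78  72 147 207 162
  76  77  92 140 183 200]
165 [225 226 225 225 205 132  71  76  82  84  82  83  81  78  73 147 208 210
 199 199 200 179 184 200]
175 [225 226 226 226 227 166  71  76  82  84  82  82  81  78  73 148 209 209
 195 194 193 180 186 199]
185 [225 226 226 226 226 165  71  75  81  83  83  82  81  78  73 148 209 195
 172 189 200 195 194 198]
[ 0.47000969 -0.32381882  0.168     ] (array([ 0.47133237, -0.32736373,  0.15080753]), np.float64(1.1768921199926299e-05))
```

```bash

python3 - <<'E'
from rail import *
import pickle
o,w=pickle.load(open("d4.pkl","rb")); g=w["image"].max(2)
print(g[138:150,328],g[192:206,328])
m=(g[130:215,318:342]<100).astype(np.uint8); n,l,st,c=cv2.connectedComponentsWithStats(m)
k=1+np.argmax(st[1:,4]); print(st[k],c[k]+[318,130])
pts=(np.argwhere(l==k)[:,::-1]+[318,130]).astype(np.float32); print(cv2.minAreaRect(pts), cv2.fitLine(pts,2,0,.01,.01).ravel())
a=plane(w,(328.2,st[k][1]+129.5),.1685,o); b=plane(w,(328.2,st[k][1]+st[k][3]+129.5),.1685,o)
print(a,b,np.linalg.norm(a-b),(a+b)/2,"yaw",np.arctan2(-(a-b)[0],(a-b)[1]))
G=(a+b)/2; print(togo(o,[G[0],G[1],.141],.424))
E
```

```text
[232 228 223 211 192 114  66  69  73  79  84  84] [ 82  82  82  82  79  81 154 238 237 236 233 226 217 194]
[  5  14  10  54 478] [327.98117155 170.59832636]
((327.5, 170.5), (53.0, 9.0), 90.0) [3.1961903e-03 9.9999487e-01 3.2798117e+02 1.7059833e+02]
[ 0.46114102 -0.30451608  0.1685    ] [ 0.48266366 -0.35159004  0.1685    ] 0.05176081112486658 [ 0.47190234 -0.32805306  0.1685    ] yaw 0.4288328441485217
(array([0.0423, 0.009 , 0.213 ]), array([-0.0009, -0.0034, -0.0053]))
```

```bash

python3 -m jog '[[[0.021,0.0045,0.045],[0,0,0]],[[0.042,0.009,0.09],[0,0,0]],[[0.042,0.009,0.135],[0,0,0]],[[0.042,0.009,0.17],[0,0,0]],[[0.042,0.009,0.19],[0,0,0]]]'
python3 -m jog '[[[0,0,0.012],[0,0,0]],[[0,0,0.023],[0,0,0]],[[0,0,0.023],[0,0,0]]]'
python3 - <<'E'
from rail import *
from station import ctrl
o=ctrl.get_obs(); print(o["tool_pos"],o["contact_force"],togo(o,[.4719,-.3281,.141],.428))
E
```

```text
t: 9.95
tool_pos: [0.4716, -0.3255, 0.1625]
tool_rot: [-1.704, -2.634, -0.001]
contact_force: [1.2, 0.2, -0.1]
opening: 0.0853
grip_force: 0.0
t: 10.25
tool_pos: [0.4727, -0.3279, 0.1424]
tool_rot: [-1.708, -2.635, -0.0]
contact_force: [-0.1, -0.7, 0.1]
opening: 0.0851
grip_force: 0.0
[ 0.47270441 -0.32788179  0.14242461] [-0.09078065 -0.66448818  0.10613128] (array([ 0.0001, -0.0008,  0.0014]), array([-0.0004, -0.001 , -0.0073]))
```

```bash

python3 -m jog '[[[0,0,0],[0,0,0]],[[0,0,0],[0,0,0]],[[0,0,0],[0,0,0]],[[0,0,0],[0,0,0]],[[0,0,0],[0,0,0]]]' 0 60
python3 -m jog '[[[0,0,0],[0,0,0]],[[0,0,0],[0,0,0]],[[0,0,-0.005],[0,0,0]],[[0,0,-0.015],[0,0,0]],[[0,0,-0.03],[0,0,0]]]'
python3 -m jog '[[[0,0,-0.03],[0,0,0]],[[0,0,-0.07],[0,0,0]],[[0,0,-0.11],[0,0,0]],[[0,0,-0.14],[0,0,0]],[[0,0,-0.14],[0,0,0]]]'
python3 - <<'E'
from rail import *
from station import ctrl
o=ctrl.get_obs(); print(o["tool_pos"],o["contact_force"],o["wrist_torque"])
E
```

```text
t: 10.75
tool_pos: [0.473, -0.3289, 0.1434]
tool_rot: [1.709, 2.635, -0.0]
contact_force: [-0.4, 0.9, -0.9]
opening: 0.0123
grip_force: 0.0
t: 11.25
tool_pos: [0.4719, -0.3277, 0.172]
tool_rot: [-1.707, -2.632, -0.001]
contact_force: [0.3, 0.7, -4.9]
opening: 0.0089
grip_force: 58.7
t: 11.75
tool_pos: [0.4748, -0.3302, 0.3209]
tool_rot: [1.703, 2.625, -0.003]
contact_force: [0.4, -1.1, -3.5]
opening: 0.0087
grip_force: 58.8
[ 0.47475231 -0.3302375   0.32088094] [ 0.3803057  -1.06127834 -3.5056592 ] [ 0.01552907 -0.03093383 -0.0311831 ]
```

```bash

python3 - <<'E'
from rail import *
from station import ctrl
o=ctrl.get_obs(); print(togo(o,W(-.11,-.05,.335),.448,-.08))
E
```

```text
(array([ 0.3805,  0.1179, -0.0179]), array([ 0.0039, -0.0685, -0.0281]))
```

```bash

python3 -m jog '[[[0.03,0.008,-0.01],[0,-0.02,-0.01]],[[0.07,0.02,-0.018],[0,-0.04,-0.02]],[[0.115,0.034,-0.018],[0,-0.06,-0.028]],[[0.16,0.048,-0.018],[0,-0.075,-0.028]],[[0.205,0.062,-0.018],[0,-0.075,-0.028]]]'
python3 - <<'E'
from rail import *
from station import ctrl
o=ctrl.get_obs(); print(o["opening"],togo(o,W(-.11,-.05,.335),.448,-.08))
E
```

```text
t: 12.25
tool_pos: [0.4445, -0.1141, 0.3288]
tool_rot: [1.641, 2.608, -0.063]
contact_force: [1.0, -0.3, -3.9]
opening: 0.009
grip_force: 58.9
0.008974143745989175 (array([ 0.1684,  0.0619, -0.0186]), array([-0.0025, -0.0073, -0.0003]))
```

```bash

python3 -m jog '[[[0.04,0.015,-0.006],[0,-0.007,0]],[[0.08,0.03,-0.012],[0,-0.007,0]],[[0.12,0.045,-0.016],[0,-0.007,0]],[[0.15,0.056,-0.016],[0,-0.007,0]],[[0.168,0.062,-0.016],[0,-0.007,0]]]'
python3 -m jog '[[[0,0,0],[0,0,0]],[[0,0,0],[0,0,0]],[[0,0,0],[0,0,0]]]'
python3 - <<'E'
from rail import *
from station import ctrl,optics
import pickle
o=ctrl.get_obs(); w=optics.get_image("wrist"); pickle.dump((o,w),open("d5.pkl","wb")); cv2.imwrite("pics/w7.png",w["image"])
print(o["tool_pos"],np.abs(o["dq"]).max(),togo(o,W(-.11,-.05,.335),.448,-.08))
for y in (-.1,0,.1,.2,.22): print(y,proj(w,A@[0,y,0]+O,o).round(1))
E
```

```text
t: 12.75
tool_pos: [0.4274, 0.0651, 0.3322]
tool_rot: [1.633, 2.605, -0.069]
contact_force: [0.5, -0.3, -4.5]
opening: 0.0089
grip_force: 58.9
t: 13.05
tool_pos: [0.4285, 0.0621, 0.3334]
tool_rot: [1.637, 2.601, -0.07]
contact_force: [0.2, -0.2, -3.4]
opening: 0.009
grip_force: 58.9
[0.42849621 0.06211954 0.33341805] 0.008384328401547925 (array([ 0.0034,  0.0002, -0.0019]), array([-0.0025,  0.0017, -0.0007]))
-0.1 [433.9 254.8]
0 [446.5 147. ]
0.1 [462.2  12.8]
0.2 [ 482.3 -158.8]
0.22 [ 487.  -199.1]
```

View pics/w7.png

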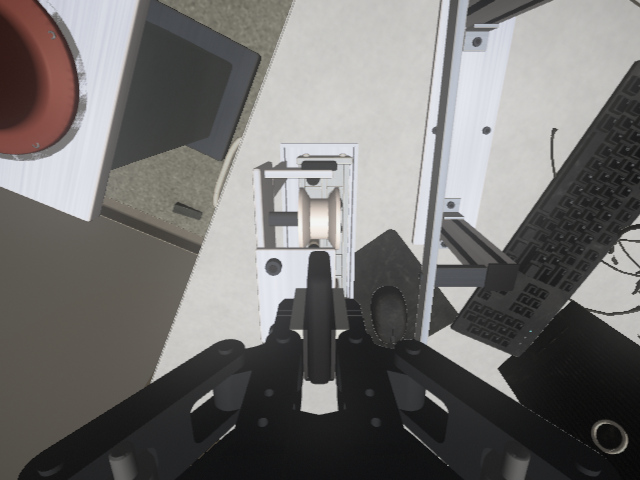

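The carrier is held upright and aligned, with wheel A visible at (320,215). The rail runs from about (460,0) to (430,330). I'll check its centreline against the prediction.

```bash

python3 - <<'E'
from rail import *
import pickle
o,w=pickle.load(open("d5.pkl","rb")); g=cv2.cvtColor(w["image"],cv2.COLOR_BGR2GRAY)
for y in (-.16,-.13,-.08,-.04,0,.04,.08):
    l=proj(w,A@[-.004,y,0]+O,o); r=proj(w,A@[.004,y,0]+O,o); v=int(round((l[1]+r[1])/2)); c=int(l[0])-14
    print(v,l[0].round(1),r[0].round(1),c,g[v,c:c+34])
E
```

```text
310 423.5 431.4 409 [ 58  57  57  56  56  58  58  58  70  77  77  78  79  78 123 166 182 186
 189 191 193 193 137  65  63  62  61  61  60  60  61  60  61  61]
283 426.5 434.6 412 [ 67  67  66  65  63  63  61  62  73  80  79  80  80  81 122 166 183 187
 189 191 192 191 141  84  85  84  84  84  84  83  84  84  84  84]
235 432.0 440.5 417 [225 226 226 227 227 228 228 211 145  89  90  89  89  90  93 159 191 191
 192 193 194 192 176 130  98  98  85  66  58  58  58  59  61  84]
193 436.7 445.6 422 [223 223 223 224 226 224 224 179 108  96  97  97  97  96 120 169 194 197
 196 195 194 192 188 209 222 223 224 225 223 224 226 225 224 225]
147 441.9 451.1 427 [226 228 226 225 224 225 226 170  98  98  99  99  98  98 109 168 198 198
 198 197 195 193 190 198 217 224 225 225 225 226 224 224 225 225]
97 447.5 457.2 433 [228 228 227 226 225 225 181 110  96  97  96  96  97  93 139 178 193 195
 194 195 195 193 191 201 220 226 227 229 230 228 229 230 229 227]
42 453.7 463.8 439 [224 225 224 222 220 220 163  88  90  89  90  89  89  89 117 162 184 187
 188 188 191 191 190 186 141 153 185 186 186 186 185 186 167 113]
```

```bash

python3 - <<'E'
from rail import *
from station import ctrl
o=ctrl.get_obs()
print(togo(o,W(-.11,-.03,.2365),.448,-.08)); print(togo(o,W(0,-.03,.2365),.448,-.08))
E
```

```text
(array([0.0316, 0.0003, 0.095 ]), array([-0.0021,  0.0018, -0.0012]))
(array([0.0317, 0.1103, 0.0948]), array([-0.0021,  0.0018, -0.0012]))
```

```bash

python3 -m jog '[[[0.016,0,0.03],[0,0,0]],[[0.032,0,0.06],[0,0,0]],[[0.032,0,0.085],[0,0,0]],[[0.032,0,0.095],[0,0,0]],[[0.032,0,0.095],[0,0,0]]]'
python3 - <<'E'
from rail import *
from station import ctrl
o=ctrl.get_obs(); print(o["tool_pos"],togo(o,W(0,-.03,.2365),.448,-.08))
E
```

```text
t: 13.6
tool_pos: [0.4174, 0.0837, 0.2354]
tool_rot: [1.639, 2.602, -0.072]
contact_force: [-1.0, 0.6, -4.4]
opening: 0.0092
grip_force: 58.9
[0.41743447 0.08365006 0.23536657] (array([-0.0006,  0.1108, -0.0016]), array([-0.0044,  0.0008, -0.0012]))
```

```bash

python3 -m jog '[[[0,0.02,0],[0,0,0]],[[0,0.045,0],[0,0,0]],[[0,0.07,0],[0,0,0]],[[0,0.095,0],[0,0,0]],[[0,0.111,0],[0,0,0]]]'
python3 -m jog '[[[0,0,0],[0,0,0]],[[0,0,0],[0,0,0]]]'
python3 - <<'E'
from rail import *
from station import ctrl,optics
o=ctrl.get_obs(); print(o["tool_pos"],o["contact_force"],togo(o,W(0,-.03,.217),.448,-.08))
w=optics.get_image("wrist")["image"];s=optics.get_image("scene")["image"]
cv2.imwrite("pics/w8.png",np.hstack([cv2.resize(w,(400,300)),cv2.resize(s[110:260,190:390],(400,300),interpolation=3)]))
E
```

```text
t: 14.1
tool_pos: [0.521, 0.1327, 0.2393]
tool_rot: [1.635, 2.597, -0.065]
contact_force: [0.3, 0.2, -3.7]
opening: 0.009
grip_force: 59.0
t: 14.3
tool_pos: [0.5189, 0.1321, 0.2383]
tool_rot: [1.636, 2.599, -0.068]
contact_force: [-0.0, -0.5, -4.3]
opening: 0.0094
grip_force: 59.1
[0.51893353 0.13212321 0.23828279] [-2.66630093e-03 -4.63337775e-01 -4.25478965e+00] (array([ 0.0014, -0.0017,  0.0212]), array([-0.0001,  0.0025, -0.0006]))
```

View pics/w8.png

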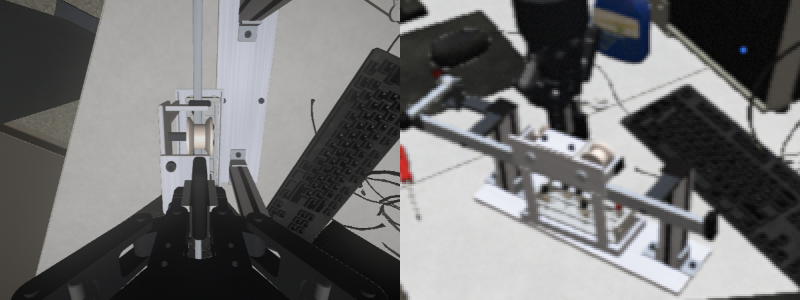

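The rail, at wrist column ~198 (half-size view), lies under the wheel at ~200, and the rail has entered the C. I'll lower with a 1.5 mm correction, watching the force.

```bash

python3 -m jog '[[[0.001,-0.0015,0.006],[0,0,0]],[[0.001,-0.0015,0.011],[0,0,0]],[[0.001,-0.0015,0.015],[0,0,0]],[[0.001,-0.0015,0.017],[0,0,0]],[[0.001,-0.0015,0.017],[0,0,0]]]'
python3 -m jog '[[[0,0,0.001],[0,0,0]],[[0,0,0.002],[0,0,0]],[[0,0,0.003],[0,0,0]],[[0,0,0.003],[0,0,0]]]'
python3 - <<'E'
from rail import *
from station import ctrl
o=ctrl.get_obs(); print(o["tool_pos"],o["contact_force"],o["wrist_torque"],togo(o,W(0,-.03,.217),.448,-.08))
E
```

```text
t: 14.9
tool_pos: [0.5166, 0.1314, 0.2192]
tool_rot: [1.636, 2.601, -0.07]
contact_force: [-0.4, 0.2, -4.4]
opening: 0.0088
grip_force: 59.1
t: 15.3
tool_pos: [0.5175, 0.1314, 0.2181]
tool_rot: [1.635, 2.6, -0.067]
contact_force: [-1.0, -0.4, 1.1]
opening: 0.0087
grip_force: 59.8
[0.51746441 0.13137136 0.21807396] [-1.00988073 -0.40333291  1.05641988] [0.1309018  0.40414652 0.01315903] (array([-0.0002, -0.    ,  0.0011]), array([-0.    ,  0.0022,  0.    ]))
```

The weight is on the rail at the predicted height. Releasing.

```bash

python3 -m jog '[[[0,0,0],[0,0,0]],[[0,0,0],[0,0,0]],[[0,0,-0.01],[0,0,0]],[[0,0,-0.04],[0,0,0]],[[0,0,-0.08],[0,0,0]]]' 1
python3 -m jog '[[[0,0,-0.04],[0,0,0]],[[0,0,-0.07],[0,0,0]],[[0,0,-0.07],[0,0,0]],[[0,0,-0.07],[0,0,0]],[[0,0,-0.07],[0,0,0]]]'
python3 - <<'E'
from rail import *
from station import ctrl,optics
import pickle
o=ctrl.get_obs();print(o["tool_pos"]);wi=optics.get_image("wrist");w=wi["image"];s=optics.get_image("scene")["image"];pickle.dump((o,wi),open("d6.pkl","wb"))
cv2.imwrite("pics/w9.png",np.hstack([cv2.resize(w,(400,300)),cv2.resize(s[110:260,190:390],(400,300),interpolation=3)]))
E
```

```text
t: 15.8
tool_pos: [0.5133, 0.137, 0.2959]
tool_rot: [1.637, 2.603, -0.073]
contact_force: [0.1, 0.0, -0.3]
opening: 0.0801
grip_force: 0.0
t: 16.3
tool_pos: [0.5115, 0.1423, 0.3651]
tool_rot: [1.636, 2.602, -0.071]
contact_force: [0.5, -0.6, 0.2]
opening: 0.0853
grip_force: 0.0
[0.51153889 0.14227617 0.36510355]
```

View pics/w9.png

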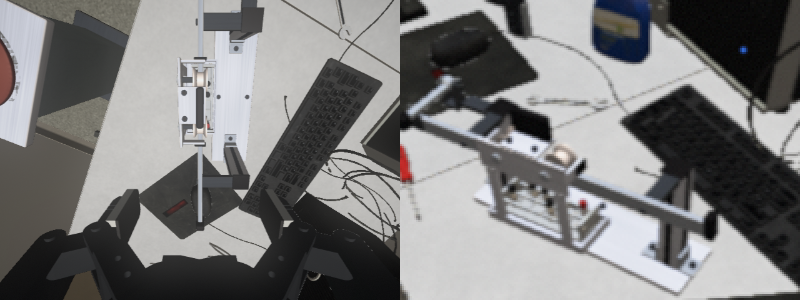

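The carrier hangs on the rail and is rolling down freely, with its grip now near wrist (200,105) in the half-size view. I'll let time pass and then check where it stops.

```bash

Z='x'
python3 -m jog '[[[0.02,0,-0.01],[0,0,0]],[[0.04,0,-0.02],[0,0,0]],[[0.06,0,-0.03],[0,0,0]],[[0.08,0,-0.04],[0,0,0]],[[0.08,0,-0.04],[0,0,0]]]' >/dev/null
for i in 1 2 3 4 5; do python3 -m jog '[[[0,0,0],[0,0,0]],[[0,0,0],[0,0,0]],[[0,0,0],[0,0,0]],[[0,0,0],[0,0,0]],[[0,0,0],[0,0,0]]]' | head -1; done
python3 - <<'E'
from rail import *
from station import ctrl,optics
import pickle
def bar(o,w):
    # expected grip-bar top if axle_a at y=.1645 : middle .1295, z .0535+.015+... over rail top (168.5-100)
    e=proj(w,A@[0,.1295,.0685]+O,o)
    g=w["image"].max(2); n,l,st,c=cv2.connectedComponentsWithStats((g<100).astype(np.uint8))
    return e.round(1),[ (c[i].round(1),st[i]) for i in range(1,n) if 150<st[i,4]<900 and abs(c[i]-e).max()<60]
for k in range(2):
    o=ctrl.get_obs();w=optics.get_image("wrist");print(o["t"],*bar(o,w),sep="\n")
    a=[proj(w,A@[0,y,.0685]+O,o) for y in (.1295,.1395)];print("px per 10mm",a[1]-a[0])
s=optics.get_image("scene")["image"]
cv2.imwrite("pics/w10.png",np.hstack([cv2.resize(w["image"],(400,300)),cv2.resize(s[110:260,190:390],(400,300),interpolation=3)]))
E
```

```text
t: 17.4
t: 17.9
t: 18.4
t: 18.9
t: 19.4
19.4
[319.4 127.5]
[(array([318.9, 128.8]), array([314, 100,  11,  61, 621], dtype=int32))]
px per 10mm [  0.02273093 -12.22489082]
19.45
[319.4 127.5]
[(array([318.9, 128.8]), array([314, 100,  11,  61, 621], dtype=int32))]
px per 10mm [  0.02292754 -12.22384332]
```

View pics/w10.png

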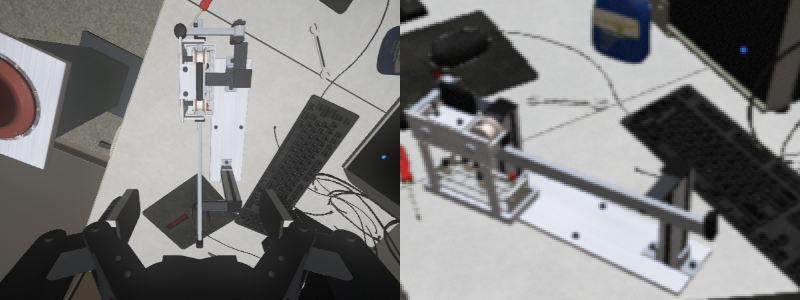

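The carrier is at rest against the shut gate. Its grip bar is at (318.9,128.8) against the expected (319.4,127.5), which is within about 1 mm, and it did not move between two frames.

```bash
python3 -c "
from station import job
print(job.finish_job())"
```

```text
the job is handed in; nothing more can be done
None
```

The gate is shut, and the carrier, hung on the upper half of the rail and released, rolled down by itself and came to rest against the gate about 1 mm from the expected position; the job is handed in, but the verdict was not shown to me.

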